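Hang the display case door back on its hinge pins

ROBOT

A 6-joint arm with a two-finger parallel gripper is mounted at the origin on the work surface. World frame = base frame: x ahead of the robot, y to its left, z up, the work surface at z = 0. Lengths are in mm, angles in rad, forces in N, time in s.
With the tool pointing down it reaches from about 375 to 900 mm from the base axis. Payload 3.1 kg.
Tool frame: the origin (TCP) lies at the very end of the fingers, on their centre line; the grasp point (between the pads) lies 19 mm behind it; z points along the fingers, y is the direction in which the jaws open and shut (so a half turn about z gives the same grasp; the last joint's range is limited). The gripper opens to 87 mm and grips with 3 to 60 N. Pads are 19 mm wide; open, the fingers measure 117 mm over their backs; the gripper's body (75 mm by 190 mm) begins 51 mm behind the grasp point.
Start: joints at [0.961, 0.527, 1.433, -0, 1.181, -0.178], TCP at [261.524, 567.628, 222.548] pointing down, gripper open.
Joint ranges: [-3.08, 3.08], [-0.75, 2.2], [0.22, 2.44], [-1.43, 4.57], [0, 2.65], [-2.85, 2.85]. Speed limits (rad/s): [2.79, 2.79, 3.14, 3.14, 3.14, 3.14].

INTERFACE

Orientations are given as a unit quaternion [x, y, z, w].
In Python, from plant import bot, imaging gives the robot as it stands.
- The arm moves only by the tool move_arm, never from a script. Its argument "increments" is a list of rows, each a list of 7 numbers: the shift along the world's x, y, z in units of 40 cm (1.0 is 40 cm), then the turn, a rotation vector about the world's x, y, z in units of 180 degrees (1.0 is 180 degrees), then the opening, from -1 (shut) to 1 (fully open), so that 0 is half open. In form: [[dx, dy, dz, wx, wy, wz, hand], ...]. A call has 1 to 12 rows; each row is the pose to reach, as a shift and turn from the pose commanded when the call began, turning the shorter way round; what a row does not reach only later rows make up. A row lasts 1/8 s, in which the tool goes at most 62.5 mm and 10.7 degrees, less where a joint would pass 70% of its speed; a pose out of reach is approached as far as the arm can. A call with a number of a shift or a turn outside -1 to 1 is refused whole. A call with a gripper value outside its range is refused whole. The fingers move at their own pace and stop on an object; the grip force is fixed at half the most. Time passes only in rows, so rows that repeat a pose let the fingers close. It gives the time, the measured TCP pose, the force and the opening at its end, in the units of the state.
- bot.get_state(): the state, without advancing time (a new reading comes with each control period).
- imaging.get_image(name): name is "side" or "top" or "wrist"; returns a dict with "img" (480x640x3 uint8, red, green, blue), "z_map" (480x640 float32, mm along the optical axis (not along the pixel's ray), 0 where there is no reading), "fx", "fy", "cx", "cy" (pixels), "R" (3x3) and "t" (3): a world point X has camera coordinates R X + t. Camera axes: x right, y down, z forward; pixel columns grow to the right and rows downward; lengths in mm; the calibration is good to about 2 mm. A picture is of the moment at which its call begins.
- bot.hand_in(): hands the job in, once; it reports no verdict.
The state is a dict: "clock": time; "qpos": joint angles; "joint_vel": joint speeds; "tau": joint torques, N m; "tool_pos": TCP position; "ee_rot": TCP orientation; "wrist_force": force on the tool from outside, world axes, zero at the start; "moment": the same for the moment, N m; "finger_gap": finger opening in mm.
Only numpy, scipy, OpenCV 4.12 (cv2) and the standard library are available. Lean on these libraries where they do the work, as an engineer would, in place of code of your own. Each camera call takes 0.05 s, during which the arm holds its last target. There are 200 camera calls.

TASK

The door of the little plywood display case on the shop counter was taken off for restocking and stands in one of the two black stands. Lift it out, bring it upright to the case with its two eyes over the case's two upright hinge pins, lower it gently until both eyes are fully home on their pins, and let go; it may stay swung open. The plain board without eyes in the other stand is a shelf: do not move it from its place.

Things in the scene. Friction and masses are not known exactly. Their poses are not given: they have to be found in the camera images.
- door: Loose plywood door, 0.35 kg, upright in a black stand: board 140 wide, 180 high, 12 thick (mm), two steel eyes past one edge. Origin: centre of the lower eye's mouth (underside), 26 above the counter at the start, 40 when home. +z up, +y from the eyes along the board, x across it. Board: y 22 to 162 (centre of mass near y 90), z -20 to 160, x -6 to 6. Pinch it at the middle of its top edge.
- eye_upper (a point): Mouth centre of the door's upper eye, 120 mm above the lower one; axes as the door's. Each eye is a bell 24 mm high, outer radius 18 at the mouth, 13 at the top, its through bore radius 14 at the mouth, 9 at the top. Home, both mouths rest on the pins' seats. The lower eye enters sideways, above the lower pin, below the upper bracket: door origin 68 to 130 mm over the counter, best 98.
- case: Fixed plywood case. Origin: on the counter, on the axis of its two upright pins, coaxial, off a front corner. +z up, +y out of its open front (free space, things there under 31 mm high). Box: x -175 to -25, y -200 to -80, 205 mm high. Seats (radius 16, 6 thick, bracket arm back to the box): tops at z 40, 160; on each a pin 28 high, tapering from radius 11 to 3. Home, the door swings freely.
- panel: Loose plain shelf board without eyes, 12 x 140 x 180 mm (x, y, z), upright in the other stand; origin at the centre of its underside, +z up. Leave it. Both stands are fixed, 120 mm or more apart, with a base 6 mm thick and a 15 mm slot whose walls end 36 mm above the counter: a board is free of it after a 30 mm lift.
Things that resemble listed ones, but are neither listed nor needed, are in the scene too. Of the things like the door, leave any that is blue; of the rest the smaller one is meant.

How it is judged (in metres and radians):
At the end, for the whole second after the job is handed in: Both of the door's eyes are on the pins (within 12 mm of the pin axis) and down on their seats (within 10 mm in height), the door is upright within 10 degrees, let go and at rest (slower than 50 mm/s), at any swing angle (horizontal distance between each of door, eye_upper and case below 0.012 m and height (world z) of door between 0.034 and 0.05 m and height (world z) of eye_upper between 0.154 and 0.17 m and angle between door's own z axis and vertical below 0.175 rad and linear speed of door below 0.05 m/s); the robot touches nothing.
It fails at once if the shelf board without eyes is moved more than 40 mm (distance of panel from where it was at the start of the episode above 0.04 m).
It fails at once if the door is dropped onto its pins (falls faster than 0.6 m/s at the pins) (horizontal distance between door and case below 0.02 m and linear speed of door above 0.6 m/s).
It also fails if it takes over 45 s, if anything falls off the work surface, if the arm or the gripper's body presses on something with over 40 N, if the wrist force passes 120 N, or if a joint passes its speed limit or range.

## Working session

There is one attempt and no reset: what is moved stays moved. The work goes in short steps, Python scripts to look and compute and a tool call to move; the robot and the scene stay as the last step left them, time stands still between calls to the robot, and variables do not carry over. Pictures are saved under pics/ and viewed, about 8 in all and at most 12, crops included, and the job is handed in when it is done.

Besides the shell and the picture viewer there is one more tool, called after "Request:" by a JSON object that holds its "method" and its "body", one argument or row to a line. move_arm: Moves the arm, as the interface text tells. Shifts and turns lie within -1 to 1; 1 stands for 40 cm of shift or 180 degrees of turn. Its arguments: {"type":"object","properties":{"increments":{"type":"array","items":{"type":"array","items":{"type":"number","minimum":-1,"maximum":1}}}},"required":["increments"]}

```bash
mkdir -p pics
cat > h.py <<'E'
import numpy as np, cv2, pickle
from plant import bot, imaging
def grab(n, save=None):
    d=imaging.get_image(n)
    if save: cv2.imwrite('pics/'+save+'.png', d['img'][:,:,::-1]); pickle.dump(d,open(save+'.pkl','wb'))
    return d
def cloud(d):
    z=d['z_map']; v,u=np.mgrid[:480,:640]
    c=np.stack([(u-d['cx'])/d['fx']*z,(v-d['cy'])/d['fy']*z,z],-1)
    w=(c-np.array(d['t']))@np.array(d['R']); w[z==0]=np.nan
    return w
E
python3 - <<'E'
from h import *
for n in ('top','side'): 
    d=grab(n,n+'0'); print(n,d['fx'],np.round(-np.array(d['R']).T@d['t']))
a=cv2.imread('pics/top0.png')
E
ls
```

```text
top 536.2457523997008 [ 383.  128. 1217.]
side 463.08088686885753 [  86. -455.  854.]
h.py
pics
side0.pkl
top0.pkl
```

View pics/top0.png

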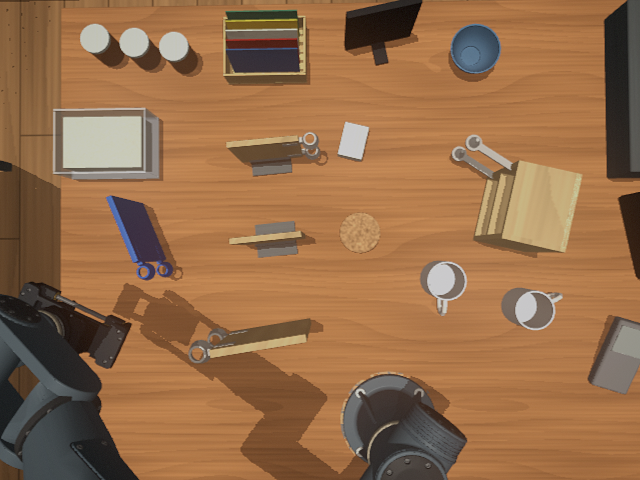

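View pics/side0.png

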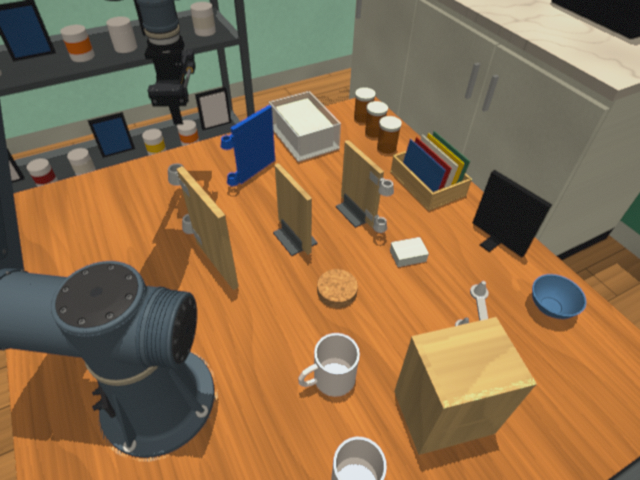

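Top view: the door (plywood, smaller, with eyes at right, about (310,140)) stands at (265,148). The shelf is at (265,240), the larger decoy at (258,340) and the blue one at (140,230). The case is at (530,205), with its pins at (474,143) and (460,155), off its upper-left corner.

```bash
cat > m.py <<'E'
from h import *
def rect(p):
    (c,s,a)=cv2.minAreaRect(p[:,:2].astype(np.float32)); return np.round(c,1),np.round(s,1),np.round(a,1)
if __name__=='__main__':
    d=pickle.load(open('top0.pkl','rb')); w=cloud(d)
    for n,(u0,u1,v0,v1) in dict(door=(222,322,128,170),big=(185,320,315,365),panel=(225,310,225,262),blue=(100,180,190,285),case=(470,590,155,260)).items():
        p=w[v0:v1,u0:u1].reshape(-1,3); p=p[np.isfinite(p[:,2])]; z=np.percentile(p[:,2],97); q=p[p[:,2]>z-8]
        print(n,round(z,1),len(q),*rect(q),q[:,:2].min(0).round(),q[:,:2].max(0).round())
    for nm,box in dict(pins=(448,515,130,180),eyes=(296,330,128,168)).items():
        u0,u1,v0,v1=box; p=w[v0:v1,u0:u1].reshape(-1,3); p=p[np.isfinite(p[:,2])]; h=np.histogram(p[:,2],np.arange(0,220,8)); print(nm,[(int(e),int(c)) for c,e in zip(*h) if c])
    for nm in ('top0',):
        im=cv2.imread('pics/top0.png'); a=cv2.resize(im[120:215,440:600],None,fx=5,fy=5,interpolation=2);cv2.imwrite('pics/crop1.png',a)
        print(d['img'].shape)
E
python3 m.py
```

```text
door 188.0 483 [593.7 260.3] [ 13.2 139.2] 4.6 [582. 191.] [605. 329.]
big 234.5 864 [207.6 264.6] [ 16.5 180.7] 9.0 [187. 175.] [229. 354.]
panel 188.6 454 [407.6 255.6] [ 12.1 139. ] 5.5 [395. 187.] [419. 324.]
blue 181.2 511 [426.5 535.8] [139.   13.9] 22.7 [362. 504.] [493. 567.]
case 208.7 5241 [ 461.5 -266.3] [123.8 150.7] 76.6 [ 375. -341.] [ 548. -191.]
pins [(0, 1382), (8, 4), (16, 6), (24, 5), (32, 125), (40, 239), (48, 27), (56, 33), (64, 23), (72, 6), (80, 6), (88, 6), (96, 25), (104, 74), (112, 14), (120, 12), (128, 12), (136, 10), (144, 4), (152, 169), (160, 281), (168, 47), (176, 32), (184, 19), (192, 7), (200, 6)]
eyes [(0, 614), (8, 4), (16, 7), (24, 17), (32, 32), (40, 39), (48, 56), (56, 6), (64, 3), (72, 2), (80, 4), (88, 7), (96, 3), (104, 3), (112, 4), (120, 4), (128, 3), (136, 4), (144, 27), (152, 33), (160, 52), (168, 91), (176, 5), (184, 10)]
(480, 640, 3)
```

View pics/crop1.png

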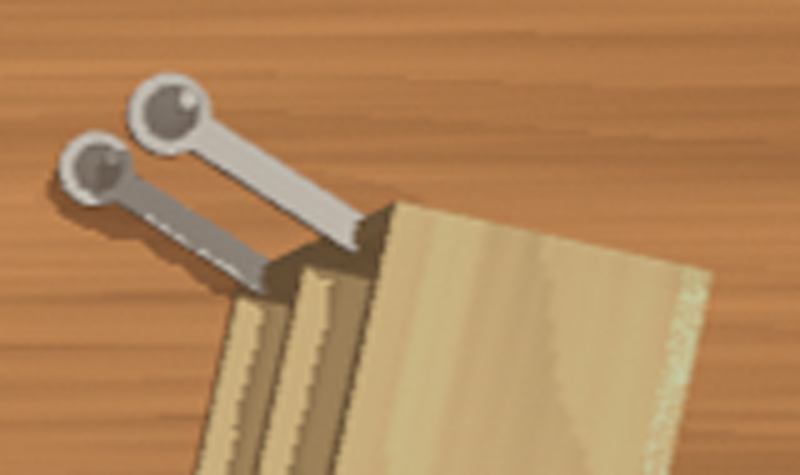

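The crop shows the upper seat at about px (473.6,142.6) and the lower seat at about (459,153.6), with the case front facing left and slightly up.

```bash
cat > p.py <<'E'
from h import *
def ray(d,u,v,z):
    R=np.array(d['R']);c=-R.T@np.array(d['t']); r=R.T@np.array([(u-d['cx'])/d['fx'],(v-d['cy'])/d['fy'],1]); return (c+r*(z-c[2])/r[2])[:2]
if __name__=='__main__':
    d=pickle.load(open('top0.pkl','rb')); w=cloud(d)
    print('seats px', ray(d,473.4,142.4,160).round(1), ray(d,458.9,153.4,40).round(1))
    for n,(lo,hi,c) in dict(up=(150,192,ray(d,473.4,142.4,160)),lowr=(30,72,ray(d,458.9,153.4,40))).items():
        p=w[125:185,445:520].reshape(-1,3); p=p[(p[:,2]>lo)&(p[:,2]<hi)]; p=p[np.hypot(*(p[:,:2]-c).T)<25]
        q=p[p[:,2]>lo+19]; print(n,len(p),'pin mean',q.mean(0).round(1),len(q),'top',np.median(p[:,2]).round(1))
        q=p[p[:,2]<lo+19]; e,_=cv2.minEnclosingCircle(q[q[:,1]>c[1]][:,:2].astype(np.float32)); print(np.round(e,1),_)
    im=w[...]
    for yaw in (13.4,):
        a=np.radians(-yaw); ex=np.array([np.cos(a),np.sin(a)]);ey=np.array([-np.sin(a),np.cos(a)])
        c=np.array([461.5,-266.3]); print('pin from box', (c+100*ex+140*ey).round(1))
    for lo,hi in ((150,182),(20,60)):
        p=w[125:172,296:332].reshape(-1,3); p=p[(p[:,2]>lo)&(p[:,2]<hi)]
        print('eye',len(p),p.min(0).round(),p.max(0).round(),p[:,:2].mean(0).round(1))
E
python3 p.py
python3 - <<'E'
import cv2
im=cv2.imread('pics/top0.png');cv2.imwrite('pics/crop2.png',cv2.resize(im[115:185,215:345],None,fx=6,fy=6,interpolation=2))
E
```

```text
seats px [ 591.2 -154.2] [ 591.1 -154.4]
up 261 pin mean [ 589.4 -150.4  178.6] 72 top 162.0
[ 590.7 -150.3] 15.557682991027832
lowr 212 pin mean [ 589.2 -150.9   60.1] 56 top 42.0
[ 589.8 -149.1] 15.604804039001465
pin from box [ 591.2 -153.3]
eye 189 [585. 151. 150.] [615. 196. 180.] [597.  171.8]
eye 153 [584. 152.  20.] [613. 204.  59.] [593.9 174.3]
```

View pics/crop2.png

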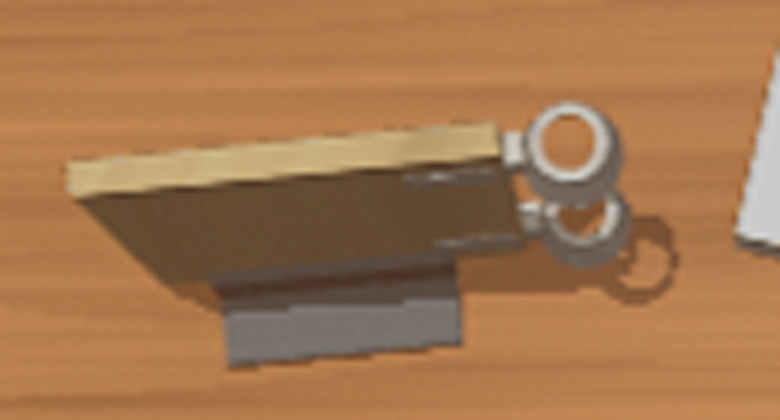

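The crop shows the door's top edge from (70,180) to (497,140) and its upper eye ring at (568,143). The board is centred at world (594,260), and the pin axis is at about (591,-153.5).

Run:
```python
from p import *
from scipy.spatial.transform import Rotation as Ro
d=pickle.load(open('top0.pkl','rb')); print(ray(d,309.2,138.4,170).round(1))
s=bot.get_state(); R=Ro.from_quat(s['ee_rot']).as_matrix(); print(s['clock'],s['tool_pos'],R.round(3),s['finger_gap'],s['wrist_force'])
y=R[:,1]; print('jaw yaw',np.degrees(np.arctan2(y[1],y[0])))
```

```text
[601.2 168.3]
0.1 [261.15008622 567.10128342 221.67993918] [[-0.908  0.419 -0.001]
 [ 0.419  0.908 -0.002]
 [ 0.    -0.002 -1.   ]] 87.21582927015307 [-0.0630355  -0.75351934  0.25260522]
jaw yaw 65.25949005765524
```

Request:
{"method": "move_arm", "body": {
  "increments": [
    [0.2,-0.18,0.1,0,0,-0.08,0.5],
    [0.83,-0.768,0.1,0,0,-0.337,0.5],
    [0.83,-0.768,0.1,0,0,-0.337,0.5],
    [0.83,-0.768,0.1,0,0,-0.337,0.5],
    [0.83,-0.768,0.1,0,0,-0.337,0.5],
    [0.83,-0.768,0.1,0,0,-0.337,0.5],
    [0.83,-0.768,0.1,0,0,-0.337,0.5],
    [0.83,-0.768,0.1,0,0,-0.337,0.5],
    [0.83,-0.768,0.1,0,0,-0.337,0.5],
    [0.83,-0.768,0.1,0,0,-0.337,0.5],
    [0.83,-0.768,0.1,0,0,-0.337,0.5]
  ]
}}

```text
clock: 1.48
tool_pos: [591.9, 262.1, 262.5]
ee_rot: [0.677, 0.736, -0.0, -0.0]
wrist_force: [1.1, -0.3, -0.0]
finger_gap: 65.5
```

Run:
```python
from h import *
d=grab('wrist','wr1'); w=cloud(d); p=w.reshape(-1,3); p=p[np.isfinite(p[:,2])]
q=p[(p[:,2]>178)&(p[:,2]<196)&(abs(p[:,0]-594)<40)&(abs(p[:,1]-260)<90)]
print(len(q),cv2.minAreaRect(q[:,:2].astype(np.float32)) if len(q) else 0, np.median(q[:,2]))
s=bot.get_state(); print(s['clock'],s['tool_pos'],s['ee_rot'],s['finger_gap'])
```

```text
2734 ((593.7242431640625, 263.0992431640625), (12.022666931152344, 133.9144287109375), 4.8681721687316895) 187.39220439254
1.525 [592.15009085 261.93654257 262.61140124] [ 6.77265790e-01  7.35738370e-01 -1.69722631e-04 -2.69048434e-04] 65.21692386594981
```

View pics/wr1.png

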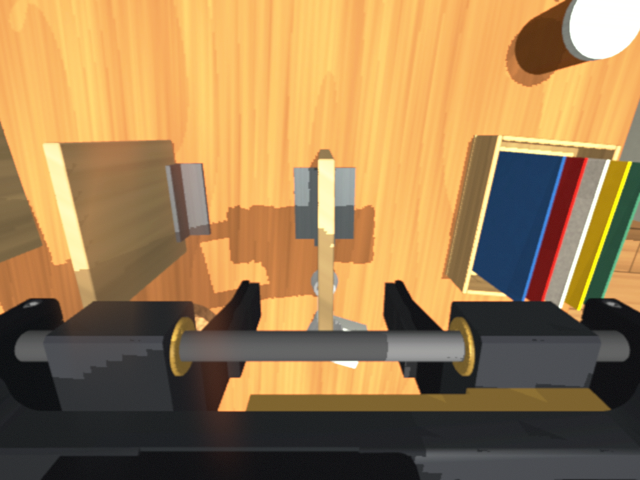

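The wrist view shows the board's top edge centred between the open fingers, near column 325. I'll descend and grip.

Request:
{"method": "move_arm", "body": {
  "increments": [
    [0.004,-0.004,-0.1,0,0,0,0.5],
    [0.004,-0.004,-0.2,0,0,0,0.5],
    [0.004,-0.004,-0.25,0,0,0,0.5],
    [0.004,-0.004,-0.271,0,0,0,0.5],
    [0.004,-0.004,-0.271,0,0,0,0.5],
    [0.004,-0.004,-0.271,0,0,0,-1],
    [0.004,-0.004,-0.271,0,0,0,-1],
    [0.004,-0.004,-0.271,0,0,0,-1],
    [0.004,-0.004,-0.271,0,0,0,-1],
    [0.004,-0.004,-0.271,0,0,0,-1],
    [0.004,-0.004,-0.271,0,0,0,-1],
    [0.004,-0.004,-0.271,0,0,0,-1]
  ]
}}

```text
clock: 3.02
tool_pos: [595.1, 258.8, 154.1]
ee_rot: [0.678, 0.735, -0.0, -0.0]
wrist_force: [0.7, -0.2, 0.7]
finger_gap: 12.0
```

Gripped, opening 12.0 mm. I'll lift by 76 mm.

Request:
{"method": "move_arm", "body": {
  "increments": [
    [0,0,0.03,0,0,0,-1],
    [0,0,0.07,0,0,0,-1],
    [0,0,0.11,0,0,0,-1],
    [0,0,0.15,0,0,0,-1],
    [0,0,0.18,0,0,0,-1],
    [0,0,0.19,0,0,0,-1],
    [0,0,0.19,0,0,0,-1]
  ]
}}

```text
clock: 3.9
tool_pos: [595.0, 258.8, 230.3]
ee_rot: [0.678, 0.735, 0.0, -0.0]
wrist_force: [-0.7, 1.1, -3.9]
finger_gap: 11.8
```

Run:
```python
from h import *
s=bot.get_state(); print(s['clock'],s['tool_pos'],s['ee_rot'],s['finger_gap'],s['wrist_force'],s['moment'])
w=cloud(grab('wrist','wr2')).reshape(-1,3)
q=w[(abs(w[:,2]-263)<9)&(abs(w[:,0]-594)<30)&(w[:,1]>180)&(w[:,1]<340)]
print(len(q),cv2.minAreaRect(q[:,:2].astype(np.float32)))
for lo in range(250,340,15):
    k=q[(q[:,1]>lo)&(q[:,1]<lo+15)]
    if len(k): print(lo,k.mean(0).round(1))
```

```text
3.9 [595.02989276 258.81094652 230.26549018] [ 6.78157431e-01  7.34916661e-01  5.31354435e-06 -6.70878490e-06] 11.773274217378216 [-0.72973407  1.12179218 -3.91270567] [-0.03749576 -0.0045997  -0.06589289]
6504 ((591.44091796875, 276.96441650390625), (31.59947967529297, 105.06145477294922), 14.448397636413574)
250 [593.5 262.7 263.3]
265 [593.1 270.9 263.5]
280 [591.7 287.6 263.6]
295 [590.6 302.6 263.7]
310 [589.3 317.6 263.7]
325 [588.7 327.6 262.9]
```

Request:
{"method": "move_arm", "body": {
  "increments": [
    [0,-0.05,0,0,0,0,-1],
    [0,-0.13,0,0,0,0,-1],
    [-0.005,-0.23,0,0,0,0,-1],
    [-0.01,-0.33,0,0,0,0,-1],
    [-0.015,-0.43,0,0,0,0,-1],
    [-0.02,-0.53,0,0,0,0,-1],
    [-0.025,-0.6,0,0,0,0,-1],
    [-0.025,-0.64,0,0,0,0,-1],
    [-0.025,-0.655,0,0,0,0,-1],
    [-0.025,-0.655,0,0,0,0,-1],
    [-0.025,-0.655,0,0,0,0,-1]
  ]
}}

```text
clock: 5.32
tool_pos: [585.0, -2.2, 230.1]
ee_rot: [0.678, 0.735, 0.0, -0.0]
wrist_force: [0.3, 0.1, -3.4]
finger_gap: 11.8
```

Run:
```python
from h import *
s=bot.get_state(); print(s['clock'],s['tool_pos'],s['ee_rot'],s['finger_gap'],s['wrist_force'])
a=grab('top','top1')['img'];b=grab('side','side1')['img']
c=np.hstack([cv2.resize(a[90:210,380:500],(400,400),interpolation=2),cv2.resize(b[200:340,400:540],(400,400),interpolation=2)])
cv2.imwrite('pics/c3.png',c[:,:,::-1])
```

```text
5.325 [585.04567151  -2.16965908 230.08015113] [ 6.77732375e-01  7.35308615e-01  9.58385128e-05 -2.42927738e-04] 11.794869896014186 [ 0.27743946  0.07221344 -3.43704741]
```

View pics/c3.png

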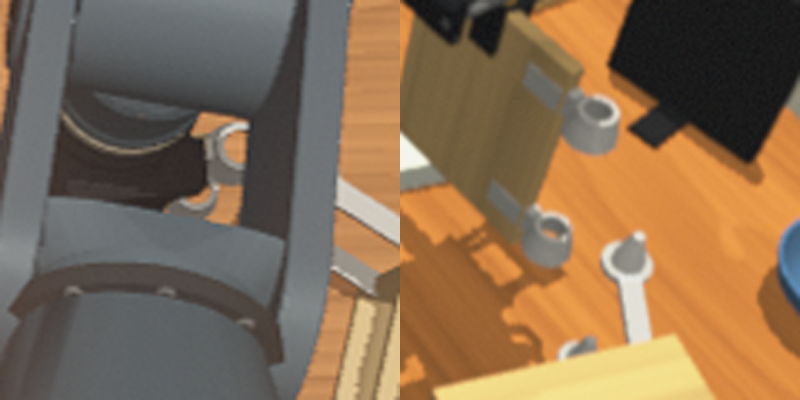

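The right half (side view) shows the upper eye's hole at crop (600,110), the lower eye's at (552,229) and the upper seat at (628,262). In the left half (top view) the arm covers the pins.

Run:
```python
from p import *
d=pickle.load(open('side1.pkl','rb'))
f=lambda x,y,z: ray(d,400+(x-400)*.35,200+y*.35,z).round(1)
print('upeye',f(598,110,246),'loweye',f(552,229,126),'seat',f(628,262,160),'pintip',f(641,237,188))
w=cloud(d)
p=w[200:340,400:540].reshape(-1,3)
for n,lo,hi,c in (('seat',152,192,(591,-153)),('eyeU',220,252,(591,-93)),('eyeL',100,132,(591,-93))):
    q=p[(p[:,2]>lo)&(p[:,2]<hi)&(np.hypot(p[:,0]-c[0],p[:,1]-c[1])<30)]
    if len(q): print(n,len(q),q.min(0).round(),q.max(0).round())
    t=q[q[:,2]>q[:,2].max()-6]; print(' top',t.min(0).round(1),t.max(0).round(1),t.mean(0).round(1))
```

```text
upeye [592.2 -95.7] loweye [590.2 -97. ] seat [ 593.3 -157.3] pintip [ 593.2 -158.2]
seat 292 [ 572. -180.  153.] [ 608. -142.  189.]
 top [ 586.9 -161.1  182.8] [ 596.6 -152.4  188.7] [ 591.2 -157.2  185.7]
eyeU 457 [ 575. -113.  220.] [607. -64. 252.]
 top [ 579.4 -108.1  245.6] [603.9 -63.6 251.6] [589.3 -85.2 247.5]
eyeL 354 [ 574. -112.  100.] [606. -64. 132.]
 top [ 579.3 -108.5  125.9] [603.2 -64.5 131.8] [587.8 -86.2 127.7]
```

Request:
{"method": "move_arm", "body": {
  "increments": [
    [0,-0.04,0,0,0,0,-1],
    [0,-0.08,0,0,0,0,-1],
    [0.001,-0.12,0,0,0,0,-1],
    [0.002,-0.145,0,0,0,0,-1],
    [0.002,-0.153,0,0,0,0,-1],
    [0.002,-0.153,0,0,0,0,-1],
    [0.002,-0.153,0,0,0,0,-1]
  ]
}}

```text
clock: 6.3
tool_pos: [585.8, -63.9, 230.1]
ee_rot: [0.678, 0.735, 0.0, -0.0]
wrist_force: [-0.7, -0.6, -3.0]
finger_gap: 11.9
```

Run:
```python
from h import *
s=bot.get_state(); print(s['clock'],s['tool_pos'],s['ee_rot'],s['finger_gap'],s['wrist_force'])
b=grab('side','side2')['img']
cv2.imwrite('pics/c4.png',cv2.resize(b[220:350,400:530],(600,600),interpolation=2)[:,:,::-1])
```

```text
6.3 [585.80384431 -63.90998806 230.13426328] [ 6.78003997e-01  7.35058189e-01  4.82603968e-05 -1.90677412e-04] 11.937538424323852 [-0.67222387 -0.64009647 -2.98364285]
```

View pics/c4.png

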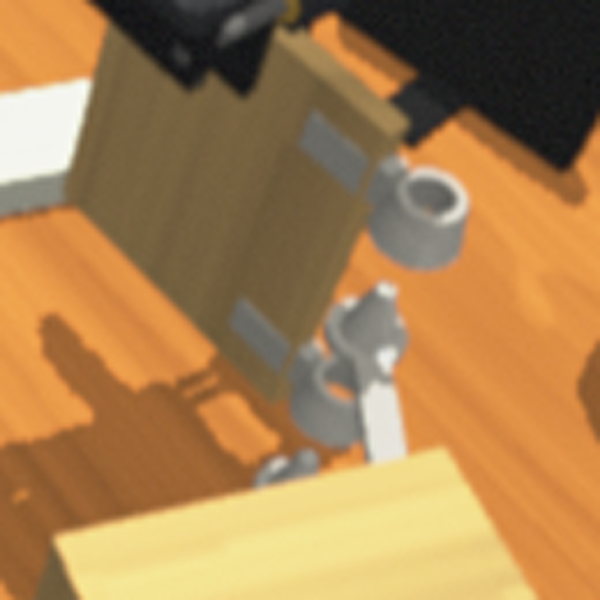

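The upper eye's hole is at crop (434,195), the pin tip at (386,289) and the seat centre at (366,336). I'll convert these.

Run:
```python
from p import *
d=pickle.load(open('side2.pkl','rb')); k=130/600
f=lambda x,y,z: ray(d,400+x*k,220+y*k,z).round(1)
print('upeye',f(434,195,246),'seat',f(366,336,160),'pintip',f(386,289,188))
w=cloud(d)[220:350,400:530].reshape(-1,3)
q=w[(w[:,2]>242)&(w[:,2]<250)&(np.hypot(w[:,0]-592,w[:,1]+155)<20)]; print('ring',len(q),np.round(cv2.minEnclosingCircle(q[:,:2].astype(np.float32))[0],1))
q=w[(w[:,2]>182)&(w[:,2]<192)&(np.hypot(w[:,0]-592,w[:,1]+155)<20)]; print('tip',len(q),q.mean(0).round(1))
```

```text
upeye [ 593.6 -157.8] seat [ 590.8 -158.8] pintip [ 592.5 -157. ]
ring 122 [ 590.9 -153.4]
tip 30 [ 591.  -156.9  185.8]
```

Aligned to within about 2 mm. I'll lower in stages and watch the force.

Request:
{"method": "move_arm", "body": {
  "increments": [
    [0,0,-0.025,0,0,0,-1],
    [0,0,-0.05,0,0,0,-1],
    [0,0,-0.075,0,0,0,-1],
    [0,0,-0.1,0,0,0,-1],
    [0,0,-0.115,0,0,0,-1],
    [0,0,-0.125,0,0,0,-1],
    [0,0,-0.125,0,0,0,-1]
  ]
}}

```text
clock: 7.22
tool_pos: [585.8, -64.4, 179.9]
ee_rot: [0.678, 0.735, -0.0, -0.0]
wrist_force: [-0.1, 0.9, -3.1]
finger_gap: 11.5
```

Request:
{"method": "move_arm", "body": {
  "increments": [
    [0,0,-0.01,0,0,0,-1],
    [0,0,-0.018,0,0,0,-1],
    [0,0,-0.024,0,0,0,-1],
    [0,0,-0.027,0,0,0,-1],
    [0,0,-0.027,0,0,0,-1]
  ]
}}

```text
clock: 7.85
tool_pos: [585.9, -64.4, 169.3]
ee_rot: [0.678, 0.735, -0.0, -0.0]
wrist_force: [0.4, 0.1, -4.0]
finger_gap: 11.6
```

Request:
{"method": "move_arm", "body": {
  "increments": [
    [0,0,-0.002,0,0,0,-1],
    [0,0,-0.004,0,0,0,-1],
    [0,0,-0.005,0,0,0,-1],
    [0,0,-0.005,0,0,0,-1]
  ]
}}

```text
clock: 8.35
tool_pos: [586.3, -64.3, 168.3]
ee_rot: [0.678, 0.735, 0.0, 0.001]
wrist_force: [-0.9, 2.7, 4.6]
finger_gap: 11.7
```

Run:
```python
from h import *
s=bot.get_state(); print(s['clock'],s['tool_pos'],s['finger_gap'],s['wrist_force'])
b=grab('side','side3')['img']
cv2.imwrite('pics/c5.png',cv2.resize(b[220:350,400:530],(600,600),interpolation=2)[:,:,::-1])
```

```text
8.35 [586.31956147 -64.26854089 168.26634475] 11.739473136598638 [-0.92125246  2.69902855  4.59381427]
```

View pics/c5.png

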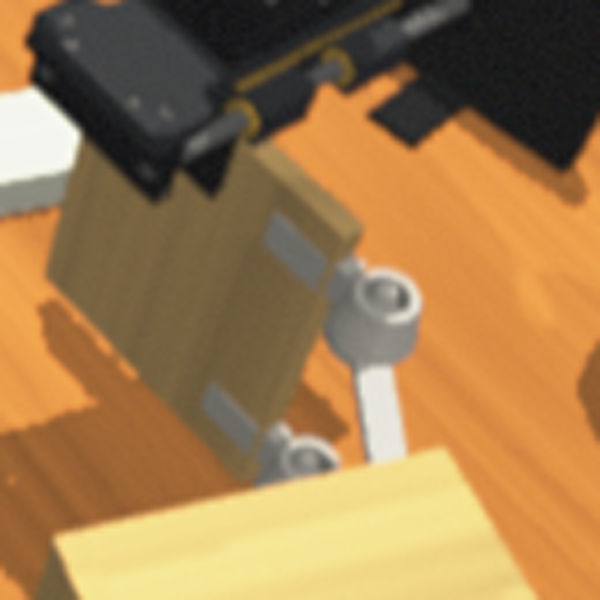

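Both eyes are on their pins: the pin tips show through the bores at crop (388,292) and (305,458). The force has gone to +4.6 N, so the door is on its seats. I'll release and retreat.

Request:
{"method": "move_arm", "body": {
  "increments": [
    [0,0,-0.001,0,0,0,0.3],
    [0,0,0,0,0,0,0.3],
    [0,0,0,0,0,0,0.3],
    [0,0,0,0,0,0,0.3],
    [0,0,0,0,0,0,0.3],
    [0,0,0.05,0,0,0,0.3],
    [0,0,0.12,0,0,0,0.3],
    [0,0,0.2,0,0,0,0.3],
    [0,0.1,0.28,0,0,0,0.3],
    [0,0.2,0.3,0,0,0,0.3],
    [0,0.3,0.3,0,0,0,0.3],
    [0,0.3,0.3,0,0,0,0.3]
  ]
}}

```text
clock: 9.9
tool_pos: [585.4, 58.2, 287.6]
ee_rot: [0.677, 0.736, 0.0, -0.0]
wrist_force: [-0.2, -0.6, -0.1]
finger_gap: 56.5
```

Run:
```python
from p import *
s=bot.get_state(); print(s['clock'],s['tool_pos'],s['finger_gap'],s['wrist_force'])
d=grab('side','side4'); b=d['img']
e=grab('side'); print('motion',np.abs(e['img'].astype(int)-b)[220:350,400:530].mean())
cv2.imwrite('pics/c6.png',cv2.resize(b[180:380,320:560],(720,600),interpolation=2)[:,:,::-1])
w=cloud(d)[180:380,320:560].reshape(-1,3)
q=w[(w[:,2]>180)&(w[:,2]<190)&(np.hypot(w[:,0]-592,w[:,1]+155)<20)]; print('ring',len(q),np.round(cv2.minEnclosingCircle(q[:,:2].astype(np.float32))[0],1))
q=w[(w[:,2]>194)&(w[:,2]<208)&(w[:,0]>560)&(w[:,0]<610)&(w[:,1]>-140)&(w[:,1]<20)]; print('board top',len(q),np.median(q[:,2]),cv2.minAreaRect(q[:,:2].astype(np.float32)))
t=cloud(grab('top'))[225:262,225:310].reshape(-1,3); q=t[t[:,2]>180]; print('panel',cv2.minAreaRect(q[:,:2].astype(np.float32)))
```

```text
9.9 [585.44569549  58.21485506 287.58999404] 56.46918443928312 [-0.23037243 -0.63637108 -0.1211783 ]
motion 1.0687968441814595
ring 137 [ 591. -152.]
board top 314 196.65280178910223 ((585.2483520507812, -61.67906188964844), (14.307201385498047, 138.2633819580078), 4.869857311248779)
panel ((407.5540466308594, 255.41046142578125), (12.07254409790039, 138.6589813232422), 5.4821953773498535)
```

View pics/c6.png

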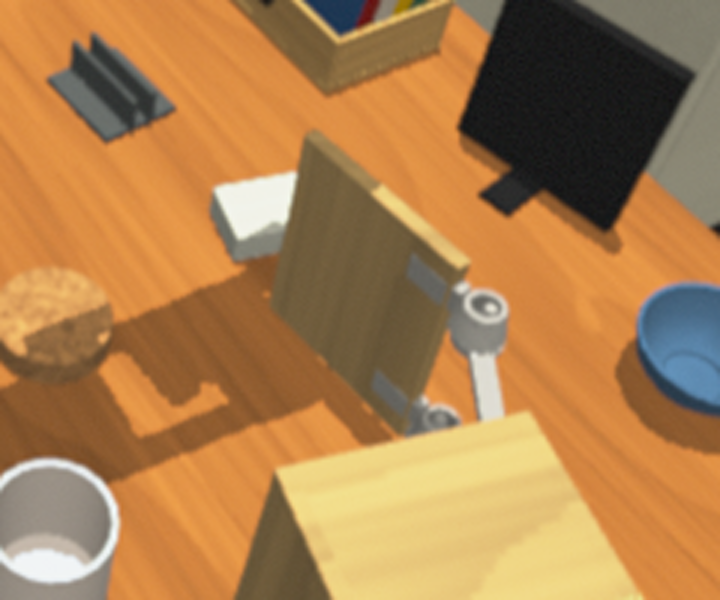

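The door hangs on both pins, released, with both pin tips inside their bores at (487,307) and (438,423). The arm is clear.

```bash
python3 -c "
from plant import bot
bot.hand_in()"
```

```text
the job is handed in; nothing more can be done
```

I hung the smaller plywood door on the case's two hinge pins, let go of it, backed the arm away, and handed the job in. The clock read about 10 s; the hand-in reported no verdict.

- **Seating:** The last side picture shows both eyes on their pins. When the door touched down, the wrist force went from -4 N to +4.6 N, and the tool was at 168.3 mm against the 168.1 mm expected for the home position.
- **Position:** The upper eye's ring measured at (591, -152) mm, against the pin axis at about (591, -153.5) mm. The board's swing direction had not changed since the grasp.
- **At rest:** Two pictures in a row differed only slightly, at about the level of image noise.
- **Shelf board:** It measured within about 0.3 mm of where it stood at the start.
- **Disagreements:**
  - The side camera put the pins about 4 mm further along -y than the top camera did. I aligned mainly by eye-to-pin differences within one camera.
  - The board's top measured 196.7 mm against the 200 mm expected. My height window also caught points on the side face, and the contact height and picture both say it is seated.

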